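# Load the splash box and shut its door

### The job

Get the foam demonstration ready: stand the small squat beaker upright on the pulled-out carriage of the splash box, let go of it, then push the carriage all the way in against its stop, and after that push the hinged door shut until it snaps fully home past its catch. The beaker must stay upright on the carriage, and the two tall beakers and the jar stay where they are.

Things in the scene. Friction and masses are not known exactly. Their poses are not given: they have to be found in the camera images.
- squat_beaker: the squat white plastic beaker, open at the top, 56 mm outside diameter (60 at the rim), 68 mm tall, wall 3 mm, about 80 g. Origin: centre of its underside, z up. It stands on the table in one of three places; two taller beakers of the same plastic stand in the others.
- splash_box: open-topped splash box fixed on the table, 240 mm deep, 238 mm wide, 120 mm high: clear side and back walls, aluminium edges, grey floor. Origin: on the table at the middle of its door opening; its x axis runs into the box (away from the robot, with some yaw), y to the hinge side, z up. Inside are rails and a low stop block at the back.
- carriage (a joint): travel of the steel carriage in m: 0 = fully in against its stop, grows as it slides out of the door opening along the box's -x (up to 0.15). It slides stiffly (1 to 2 N), with no catch.
- pad (a point): centre of the carriage's flat top where the beaker goes, at the top surface, 22 mm above the table; axes as the box's. The flat is 97 mm (x) by 114 mm (y) inside a rim 5 mm high.
- plate_top (a point): top edge, middle, of the outer face of the carriage's upright steel front plate; push this face (it looks along the box's -x) to slide the carriage in. Plate 90 mm wide, 5 mm thick, 18 to 92 mm above the table, face 68.5 mm in front of the pad centre; with the carriage home the face is 16 mm inside the box origin. Axes as the box's.
- door (a joint): angle of the grey door in rad: 0 = shut and seated, grows as it opens towards the robot (up to 1.9). Just before shut (about 0.06) a spring roller resists with a few newtons; pushed past it the door snaps to 0 and is held. Anything above 0.02 is not seated.
- door_hinge (a point): point on the vertical hinge axis, 71 mm above the table, at box x -8, y +116 mm. Axes turn with the door: -y runs from hinge to free edge, -x is out of its outer face. Panel 12 mm thick (its middle plane holds the axis), 22 to 120 mm above the table, free edge 222 mm from the axis.
- door_handle (a point): middle of the vertical bar handle on the door's outer face, 71 mm above the table, 185 mm from the hinge axis, 35 mm off the face; bar 70 mm long. Axes as the door_hinge point.
- tall_beaker_a: bystander, to be left alone: one tall white plastic beaker, 66 mm across, 100 mm tall; origin: centre of its underside
- tall_beaker_b: bystander, to be left alone: the other tall white plastic beaker, 66 mm across, 100 mm tall; origin: centre of its underside
- jar: bystander, to be left alone: small jar with black cap, 60 mm across, 75 mm tall; origin: centre of its underside
Things that resemble listed ones, but are neither listed nor needed, are in the scene too. Leave any purple look-alike of the squat_beaker alone.

How it is judged:
On the way, in this order (a step that is already met when the one before it is completed fails the run):
1. the squat beaker stands upright and released on the pulled-out carriage (horizontal distance between squat_beaker and pad below 0.042 m and z of squat_beaker in the frame of pad between -0.004 and 0.005 m and angle between squat_beaker's own z axis and vertical below 0.06 rad and contact force between the fingers and squat_beaker below 0.1 N and value of joint carriage above 0.03 m), for 0.2 s.
2. the carriage is pushed in against its stop with the beaker standing on it, while the door is still open (horizontal distance between squat_beaker and pad below 0.042 m and z of squat_beaker in the frame of pad between -0.004 and 0.005 m and angle between squat_beaker's own z axis and vertical below 0.06 rad and value of joint carriage below 0.005 m and value of joint door above 0.1 rad), for 0.2 s.
3. the door is shut past its catch, with the carriage still in (value of joint door below 0.02 rad and value of joint carriage below 0.005 m), for 0.2 s.
At the end, for the whole second after the job is handed in: The squat beaker stands upright (within 0.06 rad) and at rest flat on the carriage, its axis within 42 mm of the pad centre; the carriage is within 5 mm of its stop; the door is seated past its catch (below 0.02 rad) (all of step 3 and horizontal distance between squat_beaker and pad below 0.042 m and z of squat_beaker in the frame of pad between -0.004 and 0.005 m and angle between squat_beaker's own z axis and vertical below 0.06 rad and contact force between the fingers and squat_beaker below 0.1 N and linear speed of squat_beaker below 0.02 m/s); the robot touches nothing.
It fails at once if a bystander (tall beaker or jar) is moved by more than 40 mm (distance of any of tall_beaker_a, tall_beaker_b, jar from where it was at the start of the episode above 0.04 m).
It fails at once if the squat beaker is tipped over (more than 0.7 rad) (angle between squat_beaker's own z axis and vertical above 0.7 rad).
It also fails if it takes over 69 s, if anything falls off the work surface, if the arm or the gripper's body presses on something with over 40 N, if the wrist force passes 120 N, or if a joint passes its speed limit or range.

### The arm

A 7-joint arm with a two-finger parallel gripper is mounted at the origin on the work surface. World frame = base frame: x ahead of the robot, y to its left, z up, the work surface at z = 0. Lengths are in m, angles in rad, forces in N, time in s.
With the tool pointing down it reaches from about 0.4 to 0.85 m from the base axis. Payload 10.4 kg.
Tool frame: the origin (TCP) lies between the finger pads; the fingertips stand 19 mm ahead of it and the grasp point (between the pads) is the TCP (manip.tips_ahead is the distance from the TCP to the fingertips, in m); z points along the fingers, y is the line along which they close (so a half turn about z gives the same grasp; the last joint's range is limited). The gripper opens to 85 mm and grips with 20 to 120 N. Pads are 22 mm wide; open, the fingers measure 114 mm over their backs; the gripper's body (76 mm by 85 mm) begins 54 mm behind the grasp point. The pads swing forward as they close: fully open they stand 13 mm farther back than shut.
Start: joints at [-1.303, 0.332, -0.065, 1.46, 0.022, 1.35, -0.088], TCP at [0.179, 0.599, 0.25] pointing down, gripper open.
Joint ranges: [-2.6, 2.6], [-0.5, 2.12], [-1.47, 1.34], [0.16, 2.42], [-1.27, 4.41], [0.06, 2.06], [-2.6, 2.6]. Speed limits (rad/s): [2.22, 2.22, 2.79, 2.79, 3.14, 3.14, 3.14].

### API

Orientations are given as a unit quaternion [x, y, z, w].
In Python, from workcell import manip, viewer gives the robot as it stands.
- The arm moves only by the tool arm_command, never from a script. Its argument "series" is text: rows parted by semicolons, each of 5 numbers parted by spaces: the closure, from 0 (fully open) to 1 (shut), then the shift along the tool's x, y, z normalised to -1 to 1, where 1 is 0.4 m, then the turn about the tool's z normalised to -1 to 1, where 1 is 180 degrees. In form: jaw tx ty tz spin; .... A call has exactly 10 rows; each row shifts and turns the commanded pose from where the row before left it, along the tool's axes as they then stand; what a row does not reach is not made up. A row lasts 1/8 s, in which the tool goes at most 62.5 mm and 10.7 degrees, less where a joint would pass 70% of its speed; a pose out of reach is approached as far as the arm can. A call with a number of a shift or a turn outside -1 to 1 is refused whole. A call with a gripper value outside its range is refused whole. The fingers move at their own pace and stop on an object; "newtons" is the grip in N (left out, the last holds). Time passes only in rows, so rows that do not move let the fingers close, or fill a call up. It gives the time, the measured TCP pose, the force, the opening and the grip force at its end, in the units of the state.
- manip.get_obs(): the state, without advancing time (a new reading comes with each control period).
- viewer.camera(name): name is "side" or "top"; returns a dict with "pixels" (480x640x3 uint8, red, green, blue), "intrinsics" (3x3 intrinsics, pixels), "extrinsics" (4x4, takes a point from world to camera coordinates). Camera axes: x right, y up, looking along -z (the intrinsics and any distortion apply to the point x, -y, -z); pixel columns grow to the right and rows downward; lengths in m; the calibration is good to about 2 mm. A picture is of the moment at which its call begins. There is no depth.
- manip.hand_in(): hands the job in; it is judged then, once.
The state is a dict: "clock": time; "joint_pos": joint angles; "joint_velocities": joint speeds; "tau": joint torques, N m; "position": TCP position; "ee_rot": TCP orientation; "ft_force": force on the tool from outside, world axes, zero at the start; "torque": the same for the moment, N m; "grip_width": opening from 0.0 (shut) to 1.0 (fully open); "grasp_force": force on a finger pad.
Only numpy, scipy, OpenCV 4.12 (cv2) and the standard library are available. Lean on these libraries where they do the work, as an engineer would, in place of code of your own. Each camera call takes 0.05 s, during which the arm holds its last target. There are 200 camera calls.

## Working session

There is one attempt and no reset: what is moved stays moved. The work goes in short steps, Python scripts to look and compute and a tool call to move; the robot and the scene stay as the last step left them, time stands still between calls to the robot, and variables do not carry over. Pictures are saved under pics/ and viewed, at most 10 in all, crops included, and the job is handed in when it is done.

Besides the shell and the picture viewer there is one more tool, called after "Call:" as a command line: name --argument value ..., lists and objects as JSON in quotes. arm_command: Moves the arm, as the interface text tells. Scaled input: -1 to 1 covers 0.4 m each way for a shift and 180 degrees each way for a turn. Its arguments: {"type":"object","properties":{"series":{"type":"string"},"newtons":{"type":"number"}},"required":["series"]}

```bash
mkdir -p pics; ls; cat > h.py <<'E'
import numpy as np, cv2, json
from workcell import manip, viewer
def snap(n,f):
    c=viewer.camera(n); cv2.imwrite(f'pics/{f}.png',c['pixels'][:,:,::-1]); 
    np.savez(f'pics/{f}.npz',K=c['intrinsics'],E=c['extrinsics'],im=c['pixels']); return c
def load(f):
    d=np.load(f'pics/{f}.npz'); return d['K'],d['E'],d['im']
def ray(f,u,v):
    K,E,_=load(f); d=np.linalg.inv(K)@[u,v,1]; d=np.array([d[0],-d[1],-d[2]])
    R,t=E[:3,:3],E[:3,3]; return -R.T@t, R.T@d
def onz(f,u,v,z):
    o,d=ray(f,u,v); return o+d*(z-o[2])/d[2]
def proj(f,p):
    K,E,_=load(f); q=E[:3,:3]@np.array(p)+E[:3,3]; q=K@[q[0],-q[1],-q[2]]; return q[:2]/q[2]
E
python3 -c "
from h import *
for n in('top','side'):
    c=snap(n,n+'0'); print(n,c['intrinsics'].tolist(), {k:v for k,v in c.items() if k not in('pixels','intrinsics','extrinsics')}); print(ray(n+'0',320,240))
print(manip.get_obs(), manip.tips_ahead)
"
```

```text
pics
top [[475.68564502687417, 0.0, 315.0585014820934], [0.0, 475.68564502687417, 237.09138447175857], [0.0, 0.0, 1.0]] {}
(array([ 0.3375761 , -0.03695053,  1.22840295]), array([ 0.17957541, -0.00668525, -0.98379534]))
side [[438.0197718115796, 0.0, 323.04880142833105], [0.0, 438.0197718115796, 245.3816117524734], [0.0, 0.0, 1.0]] {}
(array([0.1580348 , 0.46446901, 0.62784077]), array([ 0.47393763, -0.58063322, -0.66215375]))
{'clock': 0.1, 'joint_pos': array([-1.30261722,  0.33278082, -0.06472522,  1.46085136,  0.02161432,
        1.3498835 , -0.08852008]), 'joint_velocities': array([ 9.59564074e-04, -2.96436598e-03, -8.49195585e-04, -3.69414605e-03,
        1.78306493e-03,  1.87306165e-03,  3.37316093e-05]), 'tau': array([ 1.31293793e-03, -6.26745415e+01,  4.91116731e-02, -3.92429602e+01,
        1.63793337e-02,  7.02953810e-03, -1.95233662e-05]), 'position': array([0.17909083, 0.59847422, 0.24961579]), 'ee_rot': array([ 1.44864994e-01,  9.89451241e-01, -6.10623782e-04, -5.86049250e-05]), 'ft_force': array([-0.28738269,  0.1174309 ,  0.16323348]), 'torque': array([0.02004881, 0.02317743, 0.03927763]), 'grasp_force': 0.0, 'grip_width': 1.0025541336979729} 0.019
```

View pics/top0.png

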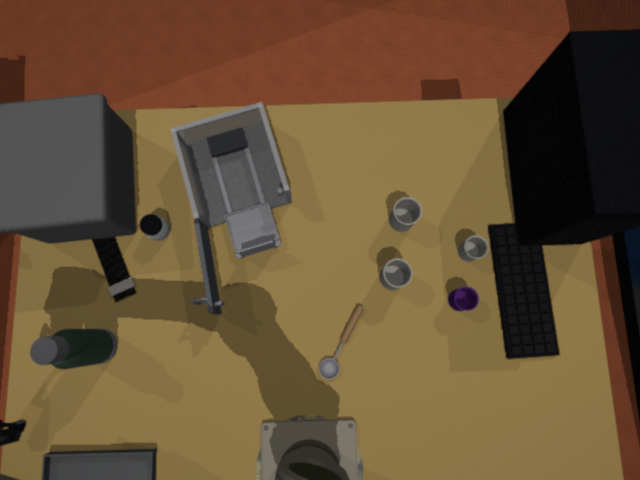

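View pics/side0.png

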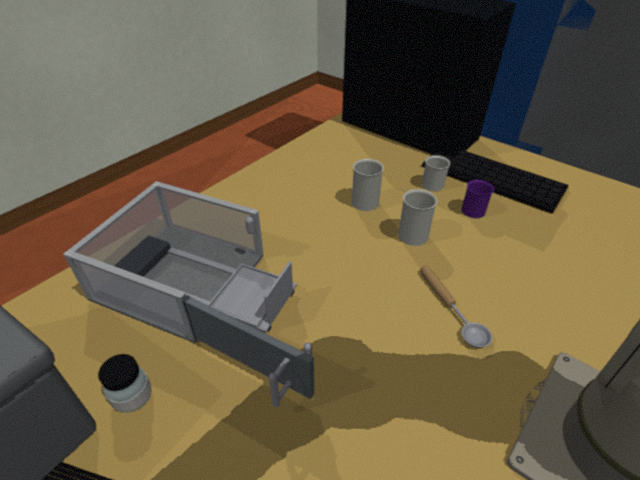

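Top view: the white cups are at (405,213), (397,273) (both tall) and (474,247) (smaller). The purple look-alike is at (463,298), and a scoop is at (330,367). The box mouth is at about (240,215), with the carriage out at (255,228), and the door runs from (200,222) to (214,310). The jar is at (153,225). In the side view the small white cup at (436,172) is clearly the shortest white one, so I choose that and check it in a close crop.

```bash
python3 -c "
from h import *
_,_,a=load('top0');_,_,b=load('side0')
A=cv2.resize(a[190:320,370:500],(400,400),interpolation=cv2.INTER_CUBIC)
B=cv2.resize(b[140:270,340:500],(400,400),interpolation=cv2.INTER_CUBIC)
C=np.hstack([A,B]); cv2.imwrite('pics/c1.png',cv2.convertScaleAbs(C[:,:,::-1],alpha=1.3))
D=cv2.resize(a[95:320,140:300],(0,0),fx=2.6,fy=2.6,interpolation=cv2.INTER_CUBIC)
cv2.imwrite('pics/c2.png',cv2.convertScaleAbs(D[:,:,::-1],alpha=1.5)); print(D.shape)
"
```

```text
(585, 416, 3)
```

View pics/c1.png

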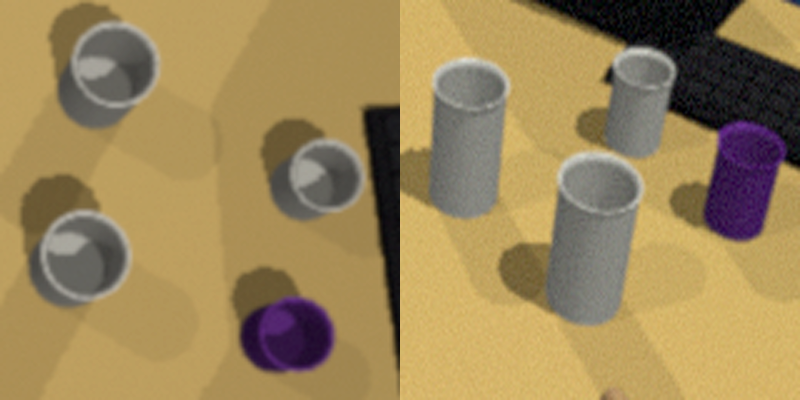

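View pics/c2.png

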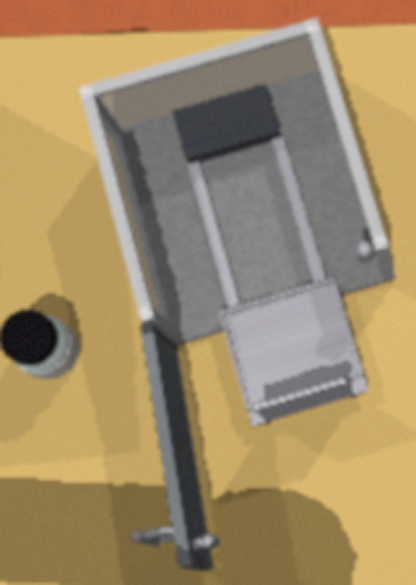

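```bash
python3 -c "
from h import *
np.set_printoptions(precision=4,suppress=True)
f=lambda x,y:(140+x/2.6,95+y/2.6)
def tri(u1,u2):
    o1,d1=ray('top0',*u1);o2,d2=ray('side0',*u2)
    s=np.linalg.lstsq(np.c_[d1,-d2],o2-o1,rcond=None)[0];a=o1+d1*s[0];b=o2+d2*s[1];return (a+b)/2,np.linalg.norm(a-b)
print('squat',onz('top0',476.3,246.9,.068),onz('side0',437.2,162.4,.068),tri((476.3,246.9),(437.2,162.4)))
print('tallA',onz('top0',407.4,211.1,.1),'tallB',onz('top0',398,273.2,.1),'purple',onz('top0',466.2,298.2,.068))
c={k:onz('top0',*f(*p),.12) for k,p in dict(BL=(83,90),BR=(318,20),FR=(388,245),FL=(147,320)).items()}
for k,v in c.items(): print(k,v)
print('w',np.linalg.norm(c['BL']-c['BR']),np.linalg.norm(c['FL']-c['FR']),'d',np.linalg.norm(c['BL']-c['FL']),np.linalg.norm(c['BR']-c['FR']))
for a,b in(('FL','BL'),('FR','BR')): d=c[b]-c[a];print('yaw',np.arctan2(d[1],d[0]))
for a,b in(('FR','FL'),('BR','BL')): d=c[b]-c[a];print('yaw',np.arctan2(-d[0],d[1]))
print('mid',(c['FL']+c['FR'])/2)
print('plate',onz('top0',*f(257,408),.092),onz('top0',*f(350,379),.092))
print('pad rim',[onz('top0',*f(*p),.027) for p in((222,312),(335,282),(366,390),(256,424))])
print('door free top',onz('top0',*f(180,568),.12),onz('top0',*f(212,567),.12),'hinge',onz('top0',*f(152,325),.12))
print('handle top',onz('top0',*f(138,537),.106),onz('top0',*f(210,541),.106))
print('jar',onz('top0',*f(30,337),.075))
print('kbd edge',onz('top0',490,226,.02),onz('top0',507,356,.02),'tower base', onz('side0',342,118,0),onz('side0',475,160,0),'tower top?',onz('top0',504,130,.35),onz('top0',525,242,.0))
"
```

```text
squat [ 0.5198 -0.4294  0.068 ] [ 0.5197 -0.4255  0.068 ] (array([ 0.5208, -0.4301,  0.0653]), np.float64(0.001313090309955591))
tallA [ 0.6082 -0.2596  0.1   ] tallB [ 0.4575 -0.2273  0.1   ] purple [ 0.3952 -0.3934  0.068 ]
BL [0.8303 0.3143 0.12  ]
BR [0.8944 0.0889 0.12  ]
FR [0.667  0.0259 0.12  ]
FL [0.6027 0.2493 0.12  ]
w 0.23432706680562035 0.23254638975945752 d 0.2366830384702962 0.23592720104104747
yaw 0.27777820528795005
yaw 0.2702276426625096
yaw 0.2803208784427076
yaw 0.27704728755022945
mid [0.6349 0.1376 0.12  ]
plate [0.522  0.1526 0.092 ] [0.5466 0.0656 0.092 ]
pad rim [array([0.6307, 0.1984, 0.027 ]), array([0.6579, 0.0851, 0.027 ]), array([0.5471, 0.0558, 0.027 ]), array([0.5166, 0.1644, 0.027 ])]
door free top [0.3759 0.2164 0.12  ] [0.3759 0.188  0.12  ] hinge [0.5978 0.2447 0.12  ]
handle top [0.4052 0.2579 0.106 ] [0.3996 0.1928 0.106 ]
jar [0.6004 0.3729 0.075 ]
kbd edge [ 0.5809 -0.486   0.02  ] [ 0.2535 -0.4956  0.02  ] tower base [ 0.9216 -0.5787  0.    ] [ 0.4898 -0.611   0.    ] tower top? [ 0.7049 -0.4095  0.35  ] [ 0.5394 -0.5803  0.    ]
```

The crop confirms the choice: the shortest white cup, rim at top (476,247), which is at (0.520,-0.429) with rim height 65 mm by triangulation. The box yaw is about 0.276, the carriage is out about 0.12, and the pad is near (0.5985,0.127). The door is open about 1.65 rad.

```bash
cat >> h.py <<'E'
from scipy.spatial.transform import Rotation as Ro
O=np.array([.6331,.1369]);YAW=.276;bx=np.array([np.cos(YAW),np.sin(YAW)]);by=np.array([-bx[1],bx[0]])
def box(x,y,z): return np.r_[O+x*bx+y*by,z]
def plan(segs,start=None):
    "segs: (pos,psi,rows,jaw); prints rows from the current pose"
    o=manip.get_obs(); p=np.array(o['position']); X=Ro.from_quat(o['ee_rot']).as_matrix()[:,0]; s=np.arctan2(X[1],X[0])
    if start: p,s=np.array(start[0]),start[1]
    print('from',p.round(4),round(s,4)); rows=[]
    for q,t,n,j in segs:
        q=np.array(q); t=s+(t-s+np.pi)%(2*np.pi)-np.pi; p0,s0=p.copy(),s
        for k in range(1,n+1):
            d=p0+(q-p0)*k/n-p; sp=(s-(s0+(t-s0)*k/n))/np.pi
            x=np.array([np.cos(s),np.sin(s),0]);y=np.array([np.sin(s),-np.cos(s),0])
            r=np.round([d@x/.4,d@y/.4,-d[2]/.4,sp],3)
            p=p+.4*(r[0]*x+r[1]*y-[0,0,r[2]]); s-=r[3]*np.pi
            rows.append('%g %g %g %g %g'%(j,*(r+0.)))
    for i in range(0,len(rows),10): print('; '.join(rows[i:i+10]),len(rows[i:i+10]))
E
python3 -c "
from h import *
plan([((.5,.2,.25),1.87,10,0),((.52,-.429,.25),.9,13,0),((.52,-.429,.13),.9,7,0)])
print(box(-.036,0,.07))"
```

```text
from [0.1791 0.5985 0.2496] 2.8508
0 -0.105 -0.072 0 0.031; 0 -0.112 -0.062 0 0.031; 0 -0.118 -0.051 0 0.032; 0 -0.122 -0.038 0 0.031; 0 -0.125 -0.027 0 0.031; 0 -0.127 -0.014 -0.001 0.031; 0 -0.128 -0.002 0 0.032; 0 -0.127 0.011 0 0.031; 0 -0.126 0.023 0 0.031; 0 -0.123 0.036 0 0.031 10
0 -0.117 -0.032 0 0.024; 0 -0.119 -0.023 0 0.024; 0 -0.12 -0.015 0 0.023; 0 -0.121 -0.005 0 0.024; 0 -0.121 0.004 0 0.024; 0 -0.12 0.012 0 0.024; 0 -0.119 0.022 0 0.023; 0 -0.117 0.03 0 0.024; 0 -0.115 0.04 0 0.024; 0 -0.111 0.047 0 0.024 10
0 -0.108 0.056 0 0.023; 0 -0.103 0.063 0 0.024; 0 -0.098 0.071 0 0.024; 0 0 0 0.043 0; 0 0 0 0.043 0; 0 0 0 0.043 0; 0 0 0 0.042 0; 0 0 0 0.043 0; 0 0 0 0.043 0; 0 0 0 0.043 0 10
[0.59846249 0.12708967 0.07      ]
```

Call:
arm_command --series "0 -0.105 -0.072 0 0.031; 0 -0.112 -0.062 0 0.031; 0 -0.118 -0.051 0 0.032; 0 -0.122 -0.038 0 0.031; 0 -0.125 -0.027 0 0.031; 0 -0.127 -0.014 0 0.031; 0 -0.128 -0.002 0 0.032; 0 -0.127 0.011 0 0.031; 0 -0.126 0.023 0 0.031; 0 -0.123 0.036 0 0.031" --newtons 30

```text
clock: 1.35
position: [0.5009, 0.1989, 0.2501]
ee_rot: [0.595, 0.804, -0.0, -0.0]
ft_force: [0.7, 0.2, -0.0]
grip_width: 1.002
grasp_force: 0.0
```

Call:
arm_command --series "0 -0.117 -0.032 0 0.024; 0 -0.119 -0.023 0 0.024; 0 -0.12 -0.015 0 0.023; 0 -0.121 -0.005 0 0.024; 0 -0.121 0.004 0 0.024; 0 -0.12 0.012 0 0.024; 0 -0.119 0.022 0 0.023; 0 -0.117 0.03 0 0.024; 0 -0.115 0.04 0 0.024; 0 -0.111 0.047 0 0.024"

```text
clock: 2.6
position: [0.5153, -0.2847, 0.2501]
ee_rot: [0.847, 0.532, 0.0, -0.0]
ft_force: [0.2, -0.1, 0.1]
grip_width: 0.998
grasp_force: 0.0
```

Call:
arm_command --series "0 -0.108 0.056 0 0.023; 0 -0.103 0.063 0 0.024; 0 -0.098 0.071 0 0.024; 0 0 0 0.043 0; 0 0 0 0.043 0; 0 0 0 0.043 0; 0 0 0 0.042 0; 0 0 0 0.043 0; 0 0 0 0.043 0; 0 0 0 0.043 0"

```text
clock: 3.85
position: [0.5199, -0.4287, 0.1291]
ee_rot: [0.9, 0.435, 0.0, -0.0]
ft_force: [0.3, -0.1, 1.2]
grip_width: 1.004
grasp_force: 0.0
```

```bash
python3 -c "
from h import *
_,_,a=snap('top','top1'),0,0
_,_,a=load('top1'); b=snap('side','side1')['pixels']
C=np.hstack([cv2.resize(x,(400,400),interpolation=cv2.INTER_CUBIC) for x in (a[170:320,390:540],b[90:250,350:510])])
cv2.imwrite('pics/c3.png',cv2.convertScaleAbs(C[:,:,::-1],alpha=1.4))
plan([((.52,-.429,.047),.9,8,0),((.52,-.429,.047),.9,2,0)])
print(manip.get_obs()['joint_pos'])"
```

```text
from [ 0.5191 -0.4279  0.1278] 0.8998
0 0 0 0.025 0; 0 0 0.001 0.026 0; 0 0 0 0.025 0; 0 0 0.001 0.025 0; 0 0 0 0.025 0; 0 -0.001 0.001 0.026 0; 0 0 0 0.025 0; 0 0 0 0.025 0; 0 0 0 0 0; 0 0 0 0 0 10
[ 0.08955079  0.63525044  0.77394722  1.49411651 -0.45996698  1.20407042
  0.26242813]
```

View pics/c3.png

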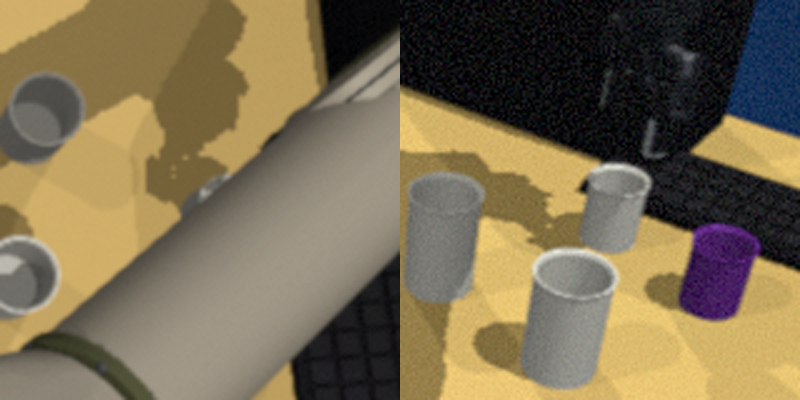

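```bash
python3 -c "
from h import *
for z in(.068,.12,.148):
  u,v=proj('side1',(.52,-.429,z)); print(z,u,v,'crop',400+(u-350)*2.5,(v-90)*2.5)
_,_,b=load('side1');C=cv2.resize(b[40:200,360:520],(600,600),interpolation=cv2.INTER_CUBIC)
cv2.imwrite('pics/c4.png',cv2.convertScaleAbs(C[:,:,::-1],alpha=3,beta=20))
"
```

```text
0.068 437.77470603762316 161.77471937789548 crop 619.4367650940579 179.4367984447387
0.12 441.8329839558999 142.4672137175431 crop 629.5824598897498 131.16803429385777
0.148 444.1347608050084 131.51636943384264 crop 635.336902012521 103.7909235846066
```

View pics/c4.png

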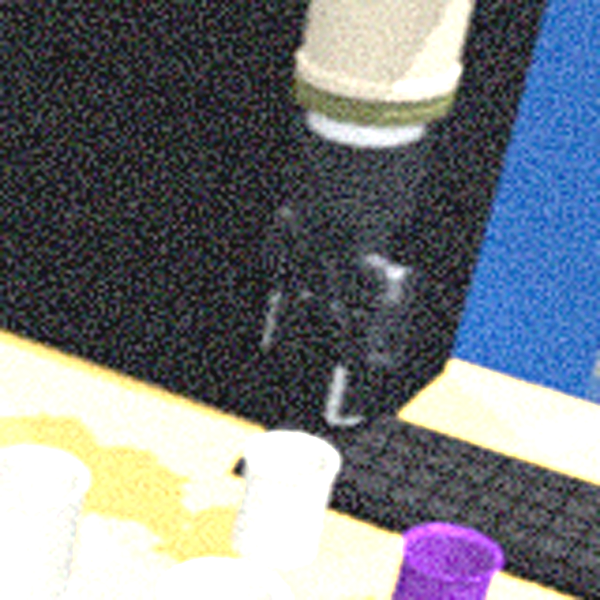

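The dark open fingers straddle the beaker in the crop, with finger ends at (270,340) and (340,410) above the rim at (292,450). I'll descend and grip, with the jaw shut over held rows.

Call:
arm_command --series "0 0 0 0.026 0; 0 0 0 0.026 0; 0 0 0 0.026 0; 0 0 0 0.026 0; 0 0 0 0.026 0; 0 0 0 0.026 0; 0 0 0 0.026 0; 0 0 0 0.02 0; 0 0 0 0 0; 0 0 0 0 0"

```text
clock: 5.2
position: [0.52, -0.4289, 0.0498]
ee_rot: [0.9, 0.435, 0.0, 0.0]
ft_force: [-0.5, -0.5, 0.9]
grip_width: 0.996
grasp_force: 0.0
```

Call:
arm_command --series "1 0 0 0 0; 1 0 0 0 0; 1 0 0 0 0; 1 0 0 0 0; 1 0 0 0 0; 1 0 0 0 0; 1 0 0 0 0; 1 0 0 0 0; 1 0 0 0 0; 1 0 0 0 0" --newtons 25

```text
clock: 6.45
position: [0.5201, -0.4289, 0.0501]
ee_rot: [0.9, 0.435, 0.0, 0.0]
ft_force: [-1.0, 0.7, 5.2]
grip_width: 0.696
grasp_force: 26.4
```

```bash
python3 -c "
from h import *
plan([((.52,-.429,.22),.9,5,1),(box(-.035,0,.22),.276,15,1),(box(-.035,0,.12),.276,6,1),(box(-.035,0,.085),.276,4,1)],start=((.52,-.429,.05),.9))"
```

```text
from [ 0.52  -0.429  0.05 ] 0.9
1 0 0 -0.085 0; 1 0 0 -0.085 0; 1 0 0 -0.085 0; 1 0 0 -0.085 0; 1 0 0 -0.085 0; 1 0.081 -0.047 0 0.013; 1 0.079 -0.051 0 0.013; 1 0.076 -0.053 0 0.014; 1 0.075 -0.058 0 0.013; 1 0.072 -0.06 0 0.013 10
1 0.069 -0.062 0 0.013; 1 0.067 -0.066 0 0.014; 1 0.064 -0.069 0 0.013; 1 0.061 -0.071 0 0.013; 1 0.058 -0.073 0 0.013; 1 0.055 -0.076 0 0.014; 1 0.051 -0.078 0 0.013; 1 0.049 -0.081 0 0.013; 1 0.045 -0.082 0 0.013; 1 0.041 -0.084 0 0.014 10
1 0 0 0.042 0; 1 0 0 0.041 0; 1 0 0 0.042 0; 1 0 0 0.042 0; 1 0 0 0.041 0; 1 0 0 0.042 0; 1 0 0 0.022 0; 1 0 0 0.022 0; 1 0 0 0.022 0; 1 0 0 0.021 0 10
```

Call:
arm_command --series "1 0 0 -0.085 0; 1 0 0 -0.085 0; 1 0 0 -0.085 0; 1 0 0 -0.085 0; 1 0 0 -0.085 0; 1 0.081 -0.047 0 0.013; 1 0.079 -0.051 0 0.013; 1 0.076 -0.053 0 0.014; 1 0.075 -0.058 0 0.013; 1 0.072 -0.06 0 0.013"

```text
clock: 7.7
position: [0.5463, -0.2417, 0.2192]
ee_rot: [0.941, 0.339, -0.0, -0.0]
ft_force: [0.2, 0.5, -1.1]
grip_width: 0.69
grasp_force: 27.5
```

Call:
arm_command --series "1 0.069 -0.062 0 0.013; 1 0.067 -0.066 0 0.014; 1 0.064 -0.069 0 0.013; 1 0.061 -0.071 0 0.013; 1 0.058 -0.073 0 0.013; 1 0.055 -0.076 0 0.014; 1 0.051 -0.078 0 0.013; 1 0.049 -0.081 0 0.013; 1 0.045 -0.082 0 0.013; 1 0.041 -0.084 0 0.014"

```text
clock: 8.95
position: [0.5991, 0.129, 0.2192]
ee_rot: [0.991, 0.136, -0.0, -0.0]
ft_force: [0.5, -0.4, -0.6]
grip_width: 0.691
grasp_force: 27.5
```

```bash
python3 -c "
from h import *
a=snap('top','top2')['pixels']; b=snap('side','side2')['pixels']
C=np.hstack([cv2.resize(a[130:290,190:350],(400,400),interpolation=cv2.INTER_CUBIC),cv2.resize(b[140:340,150:350],(400,400),interpolation=cv2.INTER_CUBIC)])
cv2.imwrite('pics/c5.png',cv2.convertScaleAbs(C[:,:,::-1],alpha=1.6,beta=10))
plan([(box(-.035,0,.085),.276,10,1)])
p=manip.get_obs()['position'];print(proj('side2',p),proj('side2',box(-.0365,0,.022)))
for x,y in((.0485,.057),(.0485,-.057),(-.0485,-.057)): u=proj('side2',box(-.036+x,y,.022)); print('pad corner',(u-[150,140])*2+[400,0])
for y in(-.045,.045):u=proj('side2',box(-.036-.0685,y,.092)); print('plate',(u-[150,140])*2+[400,0])
"
```

```text
from [0.5988 0.1334 0.2185] 0.2804
1 0 0.001 0.033 0; 1 -0.001 0.002 0.034 0; 1 0 0.001 0.033 0; 1 0 0.002 0.034 0.001; 1 0 0.002 0.033 0; 1 -0.001 0.001 0.033 0; 1 0 0.002 0.034 0; 1 0 0.001 0.033 0; 1 0 0.002 0.033 0; 1 -0.001 0.001 0.034 0 10
[233.76791435 208.6516731 ] [250.585753   292.37033654]
pad corner [520.84070954 332.22685607]
pad corner [587.12323802 249.72262272]
pad corner [675.7573401  278.58921329]
plate [686.26789409 239.44684174]
plate [637.18748127 310.35500858]
```

View pics/c5.png

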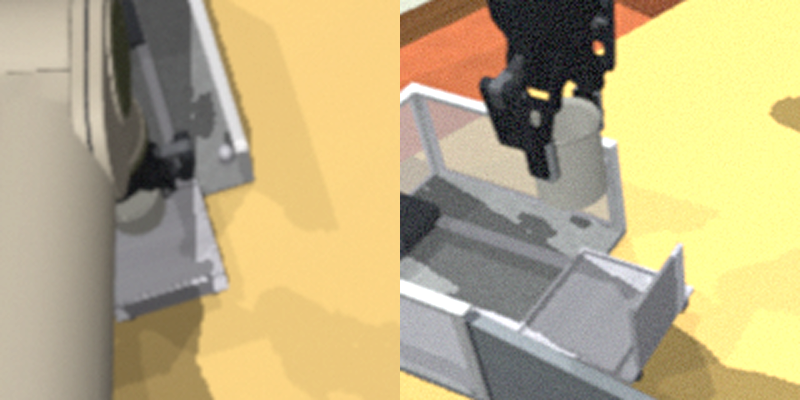

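The beaker is held upright at about (573,150) in the crop. The predicted pad corners (587,250) and (521,332) and plate top (686,239)-(637,310) fall on the drawn carriage to within a few pixels. I'll lower it.

Call:
arm_command --series "1 0 0.002 0.033 0; 1 0 0.002 0.033 0; 1 0 0.001 0.033 0; 1 0 0 0.033 0; 1 0 0 0.033 0; 1 0 0 0.033 0; 1 0 0 0.033 0; 1 0 0 0.033 0; 1 0 0 0.033 0; 1 0 0 0.033 0"

```text
clock: 10.3
position: [0.5998, 0.1258, 0.0866]
ee_rot: [0.991, 0.137, 0.0, -0.0]
ft_force: [0.8, 0.4, -0.6]
grip_width: 0.691
grasp_force: 27.6
```

Call:
arm_command --series "1 0 0 0.01 0; 1 0 0 0.01 0; 1 0 0 0.005 0; 1 0 0 0.003 0; 1 0 0 0 0; 1 0 0 0 0; 1 0 0 0 0; 1 0 0 0 0; 1 0 0 0 0; 1 0 0 0 0"

```text
clock: 11.55
position: [0.5998, 0.1258, 0.0763]
ee_rot: [0.991, 0.137, 0.0, -0.0]
ft_force: [0.0, 0.7, -1.7]
grip_width: 0.69
grasp_force: 27.6
```

Call:
arm_command --series "1 0 0 0.003 0; 1 0 0 0.003 0; 1 0 0 0.003 0; 1 0 0 0.002 0; 1 0 0 0 0; 1 0 0 0 0; 1 0 0 0 0; 1 0 0 0 0; 1 0 0 0 0; 1 0 0 0 0"

```text
clock: 12.8
position: [0.5999, 0.1258, 0.072]
ee_rot: [0.991, 0.137, 0.0, -0.0]
ft_force: [-0.6, -0.1, 4.3]
grip_width: 0.688
grasp_force: 27.8
```

Contact at 0.072, as expected. Releasing slowly, then rising.

Call:
arm_command --series "0.25 0 0 0 0; 0.2 0 0 0 0; 0.15 0 0 0 0; 0.1 0 0 0 0; 0.05 0 0 0 0; 0 0 0 0 0; 0 0 0 0 0; 0 0 0 0 0; 0 0 0 0 0; 0 0 0 0 0"

```text
clock: 14.05
position: [0.5998, 0.1258, 0.0719]
ee_rot: [0.991, 0.137, 0.0, -0.0]
ft_force: [-0.1, -0.7, 0.3]
grip_width: 1.0
grasp_force: 0.0
```

Call:
arm_command --series "0 0 0 -0.02 0; 0 0 0 -0.025 0; 0 0 0 -0.03 0; 0 0 0 -0.04 0; 0 0 0 -0.05 0; 0 0 0 -0.05 0; 0 0 0 -0.05 0; 0 0 0 -0.05 0; 0 0 0 -0.04 0; 0 0 0 0 0"

```text
clock: 15.3
position: [0.6003, 0.1259, 0.2152]
ee_rot: [0.991, 0.137, 0.001, -0.0]
ft_force: [-0.2, 0.3, 0.2]
grip_width: 1.003
grasp_force: 0.0
```

```bash
python3 -c "
from h import *
a=snap('top','top3')['pixels']; b=snap('side','side3')['pixels']
C=np.hstack([cv2.resize(a[130:290,190:350],(400,400),interpolation=cv2.INTER_CUBIC),cv2.resize(b[200:360,180:340],(400,400),interpolation=cv2.INTER_CUBIC)])
cv2.imwrite('pics/c6.png',cv2.convertScaleAbs(C[:,:,::-1],alpha=1.6,beta=10))
for z in(.022,.09): u=proj('side3',box(-.036,0,z)); print((u-[180,200])*2.5+[400,0])
plan([(box(-.16,0,.23),.276,7,1),(box(-.16,0,.065),.276,10,1),(box(-.13,0,.065),.276,3,1)])
"
```

```text
[575.87246083 230.72179384]
[565.63969992 165.16360601]
from [0.5995 0.1259 0.2134] 0.2749
1 -0.045 0 -0.006 0; 1 -0.044 -0.001 -0.006 0; 1 -0.045 0 -0.006 0; 1 -0.044 -0.001 -0.006 0; 1 -0.045 0 -0.006 0; 1 -0.044 -0.001 -0.005 0; 1 -0.045 0 -0.006 0; 1 0 0 0.041 0; 1 0 0 0.041 0; 1 0 0 0.042 0 10
1 0 0 0.041 0; 1 0 0 0.041 0; 1 0 0 0.041 0; 1 0 0 0.041 0; 1 0 0 0.042 0; 1 0 0 0.041 0; 1 0 0 0.041 0; 1 0.025 0 0 0; 1 0.025 0 0 0; 1 0.025 0 0 0 10
```

View pics/c6.png

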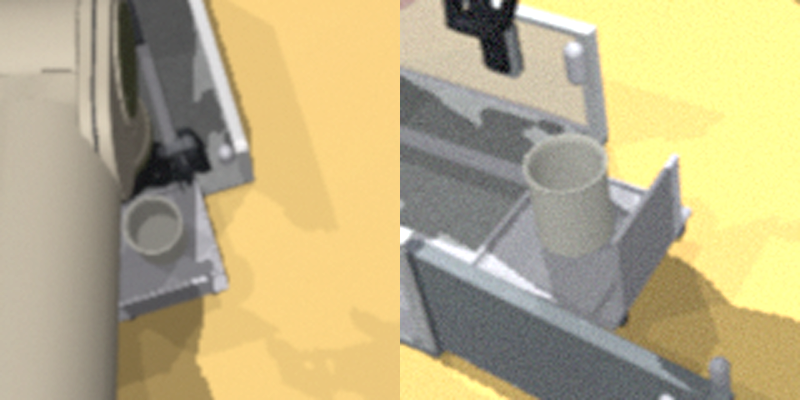

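The beaker stands upright on the pad, with its rim at (566,163) in the crop against a predicted (566,165). Next I move in front of the plate with the jaw shut.

Call:
arm_command --series "1 -0.045 0 -0.006 0; 1 -0.045 0 -0.006 0; 1 -0.045 0 -0.006 0; 1 -0.045 0 -0.006 0; 1 -0.045 0 -0.006 0; 1 -0.045 -0.001 -0.006 0; 1 -0.045 -0.001 -0.004 0; 1 0 0 0.041 0; 1 0 0 0.041 0; 1 0 0 0.041 0"

```text
clock: 16.65
position: [0.4782, 0.0923, 0.1789]
ee_rot: [0.991, 0.137, -0.001, 0.001]
ft_force: [-1.2, -0.2, -0.5]
grip_width: -0.002
grasp_force: 0.0
```

Call:
arm_command --series "1 0 0 0.041 0; 1 0 0 0.041 0; 1 0 0 0.041 0; 1 0 0 0.041 0; 1 0 0 0.041 0; 1 0 0 0.041 0; 1 0 0 0.041 0; 1 0.02 0 0 0; 1 0.02 0 0 0; 1 0.02 0 0 0"

```text
clock: 17.9
position: [0.5025, 0.0993, 0.0665]
ee_rot: [0.991, 0.137, 0.001, -0.0]
ft_force: [0.1, 0.7, 0.7]
grip_width: -0.002
grasp_force: 0.0
```

```bash
python3 -c "
from h import *
p=manip.get_obs()['position'];print((p[:2]-O)@bx,(p[:2]-O)@by,p[2])"
```

```text
-0.1358646441964221 -0.000596328592611716 0.06647006663332418
```

Call:
arm_command --series "1 0.02 0 0 0; 1 0.015 0 0 0; 1 0.012 0 0 0; 1 0.015 0 0 0; 1 0.018 0 0 0; 1 0.02 0 0 0; 1 0.02 0 0 0; 1 0.02 0 0 0; 1 0.02 0 0 0; 1 0.02 0 0 0"

```text
clock: 19.15
position: [0.5712, 0.1186, 0.0659]
ee_rot: [0.991, 0.137, -0.0, -0.0]
ft_force: [-1.3, -0.4, -0.2]
grip_width: 0.002
grasp_force: 0.0
```

Call:
arm_command --series "1 0.02 0 0 0; 1 0.02 0 0 0; 1 0.02 0 0 0; 1 0.02 0 0 0; 1 0.02 0 0 0; 1 0.015 0 0 0; 1 0.015 0 0 0; 1 0.012 0 0 0; 1 0.01 0 0 0; 1 0.007 0 0 0"

```text
clock: 20.4
position: [0.6321, 0.1358, 0.0659]
ee_rot: [0.991, 0.137, 0.0, -0.0]
ft_force: [-1.1, -0.9, 0.7]
grip_width: 0.003
grasp_force: 0.0
```

```bash
python3 -c "
from h import *
o=manip.get_obs();p=o['position'];print((p[:2]-O)@bx,(p[:2]-O)@by,p[2],o['ft_force'][:2]@bx)"
```

```text
-0.0012878577574591064 -0.0007852591782820081 0.06589615692986986 -1.3224300101407764
```

Expected contact with the stop is at about +5 mm, so I creep on and watch the force.

Call:
arm_command --series "1 0.004 0 0 0; 1 0.004 0 0 0; 1 0.004 0 0 0; 1 0.003 0 0 0; 1 0 0 0 0; 1 0 0 0 0; 1 0 0 0 0; 1 0 0 0 0; 1 0 0 0 0; 1 0 0 0 0"

```text
clock: 21.65
position: [0.6377, 0.1374, 0.0659]
ee_rot: [0.991, 0.137, 0.0, -0.0]
ft_force: [-0.4, 0.2, -0.3]
grip_width: -0.004
grasp_force: 0.0
```

Call:
arm_command --series "1 0.004 0 0 0; 1 0.003 0 0 0; 1 0.003 0 0 0; 1 0 0 0 0; 1 0 0 0 0; 1 0 0 0 0; 1 0 0 0 0; 1 0 0 0 0; 1 0 0 0 0; 1 0 0 0 0"

```text
clock: 22.9
position: [0.6392, 0.1374, 0.065]
ee_rot: [0.991, 0.137, -0.003, 0.0]
ft_force: [-11.1, -2.8, 3.4]
grip_width: 0.002
grasp_force: 0.0
```

The stop is reached: 11 N, TCP at +6 mm as predicted. Next I back off and look at the carriage and door.

Call:
arm_command --series "1 -0.02 0 0 0; 1 -0.03 0 0 0; 1 -0.06 0 0 0; 1 -0.08 0 0 0; 1 -0.09 0 0 0; 1 -0.09 0 0 0; 1 -0.04 0 -0.07 0; 1 0 0 -0.11 0; 1 0 0 -0.11 0; 1 0 0 -0.11 0"

```text
clock: 24.15
position: [0.4831, 0.0938, 0.2271]
ee_rot: [0.991, 0.137, 0.0, -0.001]
ft_force: [1.5, 0.3, 0.1]
grip_width: 0.0
grasp_force: 0.0
```

```bash
cat >> h.py <<'E'
H=np.array([-.008,.116])
def door(th,r=.13,gap=0.,z=.085):
    h=.006+.011*abs(np.cos(th))+.0145*abs(np.sin(th))+gap
    q=H+r*np.array([-np.sin(th),-np.cos(th)])+h*np.array([-np.cos(th),np.sin(th)]); return box(*q,z)
E
python3 -c "
from h import *
a=snap('top','top4')['pixels']; b=snap('side','side4')['pixels']
C=np.hstack([cv2.resize(a[100:320,150:310],(320,440),interpolation=cv2.INTER_CUBIC),cv2.resize(b[170:410,60:320],(477,440),interpolation=cv2.INTER_CUBIC)])
cv2.imwrite('pics/c7.png',cv2.convertScaleAbs(C[:,:,::-1],alpha=1.6,beta=10))
for th in(1.55,1.65,1.75):
  p=box(*(H+.222*np.array([-np.sin(th),-np.cos(th)])),.12);print(th,(proj('side4',p)-[60,170])*1.833+[320,0],p)
print('beaker rim pred',(proj('side4',box(.0845,0,.09))-[60,170])*1.833+[320,0])
print(door(1.65,gap=.04))
a=door(1.65,gap=.04,z=.2);plan([(a,.276,10,1),(door(1.65,gap=.04),.276,6,1),(door(1.65,gap=.012),.276,4,1)])
"
```

```text
1.55 [803.77558811 315.6006642 ] [0.38149791 0.18140399 0.12      ]
1.65 [791.17083132 338.29625707] [0.37607674 0.20292237 0.12      ]
1.75 [775.22391392 360.8978615 ] [0.37283091 0.22487445 0.12      ]
beaker rim pred [555.72222239 141.64210272]
[0.4543102  0.28105217 0.085     ]
from [0.4854 0.0942 0.2297] 0.2745
1 0.005 -0.047 0.007 0; 1 0.005 -0.047 0.008 0; 1 0.006 -0.047 0.007 0; 1 0.005 -0.047 0.008 0; 1 0.005 -0.047 0.007 0; 1 0.005 -0.047 0.008 0; 1 0.005 -0.048 0.007 0; 1 0.006 -0.047 0.007 0; 1 0.005 -0.047 0.008 0; 1 0.005 -0.047 0.007 0 10
1 0 0 0.048 0; 1 0 0 0.048 0; 1 0 0 0.048 0; 1 0 0 0.048 0; 1 0 0 0.048 0; 1 0 0 0.048 0; 1 -0.001 0.018 0 0; 1 -0.002 0.017 0 0; 1 -0.001 0.018 0 0; 1 -0.002 0.017 0 0 10
```

View pics/c7.png

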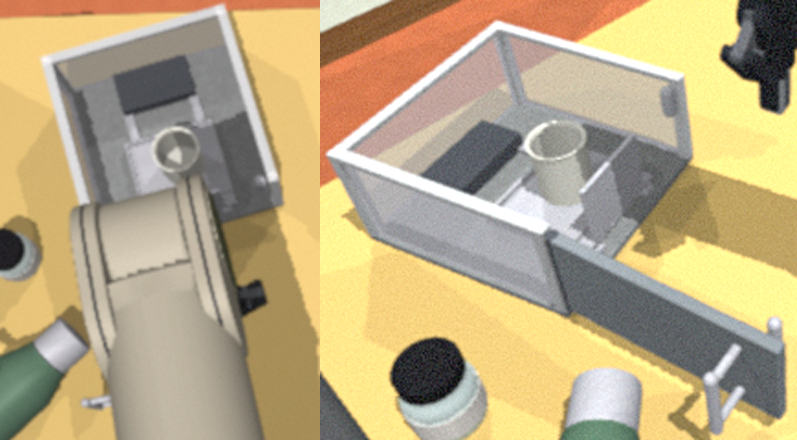

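The beaker stands on the carriage at the stop, with its rim at (556,140) in the side crop against a predicted (556,142). The door's free top corner is at about (783,345), so its angle is about 1.68. A green bottle now shows at top crop (65,345) and side (605,400), which is not where it was at the start, so I'll trace it numerically.

```bash
python3 -c "
from h import *
snap('top','top5');snap('side','side5')
for n in('top0','top1','top2','top3','top4','top5','side0','side1','side2','side3','side4','side5'):
    h=cv2.cvtColor(load(n)[2],cv2.COLOR_RGB2HSV); m=cv2.inRange(h,(45,60,15),(95,255,255))
    k,_,st,c=cv2.connectedComponentsWithStats(m); i=[(st[j].tolist(),c[j].round(0).tolist()) for j in range(1,k) if st[j][4]>150]; print(n,i)
"
```

```text
top0 [([55, 330, 58, 38, 1509], [85.0, 347.0])]
top1 [([105, 273, 76, 71, 2123], [142.0, 305.0])]
top2 [([105, 274, 57, 57, 1112], [132.0, 300.0]), ([118, 299, 42, 45, 598], [140.0, 323.0])]
top3 [([105, 273, 59, 58, 1140], [133.0, 300.0]), ([117, 296, 45, 48, 636], [141.0, 322.0])]
top4 [([104, 273, 77, 70, 2199], [141.0, 305.0])]
top5 [([105, 273, 76, 71, 2175], [141.0, 305.0])]
side0 []
side1 [([146, 399, 94, 81, 4899], [200.0, 444.0])]
side2 [([148, 400, 92, 80, 4932], [201.0, 444.0])]
side3 [([148, 400, 92, 80, 4938], [201.0, 444.0])]
side4 [([148, 400, 93, 80, 4913], [201.0, 444.0])]
side5 [([148, 400, 93, 80, 4925], [201.0, 444.0])]
```

```bash
python3 -c "
from h import *
for n,u,v in(('cap tip top5',190,270),('cap left',172,262),('cap right',192,276),('body end',108,338),('body a',150,283),('body b',178,305)): print(n,onz('top5',u,v,.035).round(3))
print('side cap top edge',onz('side5',60+285/1.833,170+370/1.833,.035).round(3))
h=cv2.cvtColor(load('top5')[2],cv2.COLOR_RGB2HSV); m=cv2.inRange(h,(45,60,15),(95,255,255)); c=max(cv2.findContours(m,0,2)[0],key=cv2.contourArea); b=cv2.boxPoints(cv2.minAreaRect(c)); print([onz('top5',*p,.035).round(3)[:2].tolist() for p in b])
print('start',door(1.65,gap=.04), door(1.65,gap=.012), 'handle',box(*(H+.185*np.array([-.997,.079])+.041*np.array([.079,.997])),.07))
"
```

```text
cap tip top5 [0.489 0.286 0.035]
cap left [0.511 0.332 0.035]
cap right [0.474 0.28  0.035]
body end [0.327 0.485 0.035]
body a [0.459 0.386 0.035]
body b [0.402 0.314 0.035]
side cap top edge [0.513 0.281 0.035]
[[0.386, 0.52], [0.518, 0.378], [0.435, 0.301], [0.306, 0.443]]
start [0.4543102  0.28105217 0.085     ] [0.459785   0.25359263 0.085     ] handle [0.4043217  0.25034119 0.07      ]
```

The bottle (unlisted) fell at the first swing and has lain still since. Its cap end is at about (0.48,0.285), roughly 50 mm from the door's outer face. I'll come down close to the door with the tips above cap height (z 0.095).

```bash
python3 -c "
from h import *
D=lambda t,g=0.,z=.095: door(t,.14,g,z)
print(D(1.68,.01))
plan([(D(1.68,.01,.2),.276,10,1),(D(1.68,.01),.276,10,1)])
print('push')
ths=np.linspace(1.68,.1,27)
plan([(D(t),.276,1,1) for t in ths]+[(D(t),.276,1,1) for t in(.07,.04,.01)],start=(D(1.68,.01),.276))
"
```

```text
[0.45048623 0.25426009 0.095     ]
from [0.4836 0.0942 0.226 ] 0.2752
1 0.003 -0.041 0.006 0; 1 0.003 -0.041 0.007 0; 1 0.003 -0.04 0.006 0; 1 0.003 -0.041 0.007 0; 1 0.003 -0.041 0.006 0; 1 0.003 -0.041 0.007 0; 1 0.002 -0.04 0.006 0; 1 0.003 -0.041 0.007 0; 1 0.003 -0.041 0.006 0; 1 0.003 -0.041 0.007 0 10
1 0 0 0.026 0; 1 0 0 0.026 0; 1 0 0 0.027 0; 1 0 0 0.026 0; 1 0 0 0.026 0; 1 0 0 0.026 0; 1 0 0 0.027 0; 1 0 0 0.026 0; 1 0 0 0.026 0; 1 0 0 0.026 0 10
push
from [0.4505 0.2543 0.095 ] 0.276
1 -0.003 0.025 0 0; 1 -0.005 0.022 0 0; 1 -0.003 0.022 0 0; 1 -0.003 0.02 0 0; 1 -0.001 0.02 0 0; 1 0 0.021 0 0; 1 0.001 0.02 0 0; 1 0.003 0.02 0 0; 1 0.003 0.021 0 0; 1 0.005 0.02 0 0 10
1 0.006 0.02 0 0; 1 0.008 0.02 0 0; 1 0.008 0.02 0 0; 1 0.01 0.019 0 0; 1 0.011 0.019 0 0; 1 0.013 0.018 0 0; 1 0.014 0.017 0 0; 1 0.014 0.017 0 0; 1 0.016 0.015 0 0; 1 0.017 0.015 0 0 10
1 0.019 0.014 0 0; 1 0.019 0.012 0 0; 1 0.02 0.011 0 0; 1 0.02 0.011 0 0; 1 0.022 0.008 0 0; 1 0.022 0.008 0 0; 1 0.023 0.005 0 0; 1 0.011 0.003 0 0; 1 0.011 0.002 0 0; 1 0.012 0.001 0 0 10
```

Call:
arm_command --series "1 0.003 -0.041 0.006 0; 1 0.003 -0.041 0.007 0; 1 0.003 -0.04 0.006 0; 1 0.003 -0.041 0.007 0; 1 0.003 -0.041 0.006 0; 1 0.003 -0.041 0.007 0; 1 0.002 -0.04 0.006 0; 1 0.003 -0.041 0.007 0; 1 0.003 -0.041 0.006 0; 1 0.003 -0.041 0.007 0"

```text
clock: 25.6
position: [0.4504, 0.2553, 0.1998]
ee_rot: [0.991, 0.137, 0.0, -0.0]
ft_force: [-0.3, -0.3, -0.7]
grip_width: 0.001
grasp_force: 0.0
```

Call:
arm_command --series "1 0 0 0.026 0; 1 0 0 0.026 0; 1 0 0 0.027 0; 1 0 0 0.026 0; 1 0 0 0.026 0; 1 0 0 0.026 0; 1 0 0 0.027 0; 1 0 0 0.026 0; 1 0 0 0.026 0; 1 0 0 0.026 0"

```text
clock: 26.85
position: [0.4509, 0.2546, 0.0956]
ee_rot: [0.991, 0.137, 0.0, -0.001]
ft_force: [-32.1, -5.5, 97.5]
grip_width: -0.002
grasp_force: 43.4
```

97 N upward, so I retreat straight up at once.

Call:
arm_command --series "1 0 0 -0.02 0; 1 0 0 -0.03 0; 1 0 0 -0.05 0; 1 0 0 -0.05 0; 1 0 0 -0.05 0; 1 0 0 -0.05 0; 1 0 0 -0.01 0; 1 0 0 0 0; 1 0 0 0 0; 1 0 0 0 0"

```text
clock: 28.1
position: [0.4503, 0.254, 0.1985]
ee_rot: [0.991, 0.137, -0.0, 0.0]
ft_force: [-0.2, 0.5, 0.6]
grip_width: 0.001
grasp_force: 0.0
```

```bash
python3 -c "
from h import *
snap('top','top6');snap('side','side6')
h=cv2.cvtColor(load('side6')[2],cv2.COLOR_RGB2HSV)
for n in('top6','side6'):
    h=cv2.cvtColor(load(n)[2],cv2.COLOR_RGB2HSV); m=cv2.inRange(h,(45,60,15),(95,255,255))
    k,_,st,c=cv2.connectedComponentsWithStats(m); print(n,[(st[j].tolist(),c[j].round(0).tolist()) for j in range(1,k) if st[j][4]>150])
_,_,a=load('side5');_,_,b=load('side6');
C=np.hstack([cv2.resize(x[270:480,120:330],(400,400),interpolation=cv2.INTER_CUBIC) for x in(a,b)])
for th in(1.6,1.65,1.7):
  for r in(0.14,.185,.222):
    p=box(*(H+r*np.array([-np.sin(th),-np.cos(th)])),.12);print(th,r,((proj('side6',p)-[120,270])*400/210).round(0))
print('finger tip was at',((proj('side6',(.4505,.2545,.076))-[120,270])*400/210).round(0))
cv2.imwrite('pics/c8.png',cv2.convertScaleAbs(C[:,:,::-1],alpha=1.6,beta=10))"
```

```text
top6 []
side6 [([148, 399, 92, 81, 4956], [201.0, 444.0])]
1.6 0.14 [283. 110.]
1.6 0.185 [337. 131.]
1.6 0.222 [382. 149.]
1.65 0.14 [278. 117.]
1.65 0.185 [330. 141.]
1.65 0.222 [375. 161.]
1.7 0.14 [273. 123.]
1.7 0.185 [324. 150.]
1.7 0.222 [367. 173.]
finger tip was at [255. 186.]
```

View pics/c8.png

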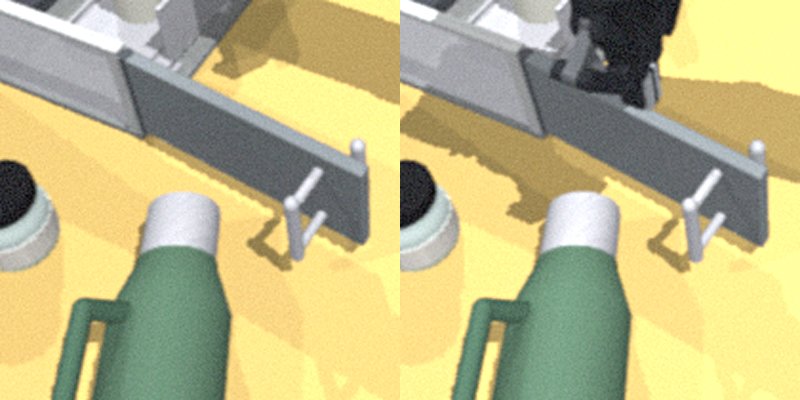

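The bottle and door have not moved: bottle cap at (185,215) and door end at (365,170) in both crops. The shut gripper's wide knuckles, the grey parts at (575,60) and (650,90), must have landed on the door's top edge. I'll turn the gripper so its narrow side faces the door, work higher (z 0.108), and rotate it with the door.

```bash
cat >> h.py <<'E'
def D2(th,g=0.,z=.108,r=.13):
    n=np.array([-np.cos(th),np.sin(th)]); return box(*(H+r*np.array([-np.sin(th),-np.cos(th)])+(.0165+g)*n),z), YAW+np.pi-th
E
python3 -c "
from h import *
S=lambda t,g=0.,z=.108,n=1:(*D2(t,g,z),n,1)
print(D2(1.68,.014))
plan([S(1.68,.014,.2,10),S(1.68,.014,.108,10)])
print('push')
plan([S(t) for t in np.linspace(1.68,.12,30)],start=D2(1.68,.014))
"
```

```text
(array([0.46053215, 0.25482329, 0.108     ]), 1.737592653589793)
from [0.4504 0.254  0.1987] 0.2746
1 0.002 0 0 -0.047; 1 0.003 0.001 -0.001 -0.046; 1 0.002 0.002 0 -0.047; 1 0.002 0.001 0 -0.046; 1 0.002 0.002 -0.001 -0.047; 1 0.001 0.002 0 -0.046; 1 0.002 0.002 0 -0.047; 1 0 0.002 -0.001 -0.047; 1 0.001 0.003 0 -0.046; 1 0 0.003 0 -0.047 10
1 0 0 0.023 0; 1 0 0 0.023 0; 1 0 0 0.023 0; 1 0 0 0.023 0; 1 0 0 0.023 0; 1 0 0 0.023 0; 1 0 0 0.023 0; 1 0 0 0.023 0; 1 0 0 0.023 0; 1 0 0 0.023 0 10
push
from [0.4605 0.2548 0.108 ] 1.7376
1 -0.035 0 0 0; 1 -0.018 -0.002 0 -0.017; 1 -0.017 -0.001 0 -0.017; 1 -0.018 -0.002 0 -0.017; 1 -0.017 -0.002 0 -0.017; 1 -0.018 -0.002 0 -0.018; 1 -0.017 -0.001 0 -0.017; 1 -0.018 -0.002 0 -0.017; 1 -0.017 -0.002 0 -0.017; 1 -0.018 -0.002 0 -0.017 10
1 -0.017 -0.001 0 -0.017; 1 -0.018 -0.002 0 -0.017; 1 -0.017 -0.002 0 -0.017; 1 -0.018 -0.002 0 -0.018; 1 -0.017 -0.001 0 -0.017; 1 -0.018 -0.002 0 -0.017; 1 -0.018 -0.002 0 -0.017; 1 -0.017 -0.002 0 -0.017; 1 -0.018 -0.001 0 -0.017; 1 -0.017 -0.002 0 -0.017 10
1 -0.018 -0.002 0 -0.017; 1 -0.017 -0.002 0 -0.018; 1 -0.018 -0.001 0 -0.017; 1 -0.017 -0.002 0 -0.017; 1 -0.018 -0.002 0 -0.017; 1 -0.017 -0.002 0 -0.017; 1 -0.018 -0.001 0 -0.017; 1 -0.017 -0.002 0 -0.017; 1 -0.018 -0.002 0 -0.017; 1 -0.017 -0.002 0 -0.018 10
```

Call:
arm_command --series "1 0.002 0 0 -0.047; 1 0.003 0.001 0 -0.046; 1 0.002 0.002 0 -0.047; 1 0.002 0.001 0 -0.046; 1 0.002 0.002 0 -0.047; 1 0.001 0.002 0 -0.046; 1 0.002 0.002 0 -0.047; 1 0 0.002 0 -0.047; 1 0.001 0.003 0 -0.046; 1 0 0.003 0 -0.047"

```text
clock: 29.45
position: [0.4608, 0.2549, 0.1989]
ee_rot: [0.643, 0.765, -0.0, -0.0]
ft_force: [0.4, 0.3, -0.2]
grip_width: -0.0
grasp_force: 0.0
```

Call:
arm_command --series "1 0 0 0.023 0; 1 0 0 0.023 0; 1 0 0 0.023 0; 1 0 0 0.023 0; 1 0 0 0.023 0; 1 0 0 0.023 0; 1 0 0 0.023 0; 1 0 0 0.018 0; 1 0 0 0 0; 1 0 0 0 0"

```text
clock: 30.7
position: [0.461, 0.255, 0.1278]
ee_rot: [0.645, 0.764, 0.0, 0.0]
ft_force: [-0.0, -0.7, -0.5]
grip_width: 0.001
grasp_force: 0.0
```

Call:
arm_command --series "1 0 0 0.008 0; 1 0 0 0.008 0; 1 0 0 0.008 0; 1 0 0 0.008 0; 1 0 0 0.008 0; 1 0 0 0.006 0; 1 0 0 0.004 0; 1 -0.01 0 0 0; 1 -0.01 0 0 0; 1 0 0 0 0"

```text
clock: 31.95
position: [0.4624, 0.2466, 0.1076]
ee_rot: [0.646, 0.764, 0.0, -0.0]
ft_force: [-0.7, -0.1, -0.2]
grip_width: -0.002
grasp_force: 0.0
```

Clear and free. Now pushing along the arc.

Call:
arm_command --series "1 -0.015 0 0 0; 1 -0.018 -0.002 0 -0.017; 1 -0.017 -0.001 0 -0.017; 1 -0.018 -0.002 0 -0.017; 1 -0.017 -0.002 0 -0.017; 1 -0.018 -0.002 0 -0.018; 1 -0.017 -0.001 0 -0.017; 1 -0.018 -0.002 0 -0.017; 1 -0.017 -0.002 0 -0.017; 1 -0.018 -0.002 0 -0.017"

```text
clock: 33.2
position: [0.4808, 0.1803, 0.1076]
ee_rot: [0.443, 0.897, 0.0, -0.0]
ft_force: [0.7, 0.4, 0.0]
grip_width: 0.003
grasp_force: 0.2
```

Call:
arm_command --series "1 -0.017 -0.001 0 -0.017; 1 -0.018 -0.002 0 -0.017; 1 -0.017 -0.002 0 -0.017; 1 -0.018 -0.002 0 -0.018; 1 -0.017 -0.001 0 -0.017; 1 -0.018 -0.002 0 -0.017; 1 -0.018 -0.002 0 -0.017; 1 -0.017 -0.002 0 -0.017; 1 -0.018 -0.001 0 -0.017; 1 -0.017 -0.002 0 -0.017"

```text
clock: 34.45
position: [0.5306, 0.1316, 0.1075]
ee_rot: [0.189, 0.982, -0.0, -0.0]
ft_force: [0.1, -0.1, -0.1]
grip_width: 0.003
grasp_force: 0.2
```

```bash
python3 -c "
from h import *
o=manip.get_obs();p=o['position'];q=np.array([(p[:2]-O)@bx,(p[:2]-O)@by])-H
print(q,o['ft_force'],o['joint_pos'])
# door angle: n.q=.0165
from scipy.optimize import brentq
print(brentq(lambda t:np.array([-np.cos(t),np.sin(t)])@q-.0165,0,1.5))
S=lambda t:(*D2(t),1,1)
plan([S(t) for t in np.linspace(.66,.1,10)])
a=snap('top','top7')
"
```

```text
[-0.09209902 -0.0931125 ] [ 0.06118902 -0.1103884  -0.10577956] [-0.81357523  0.31873419  0.56966894  1.85984571 -0.19976489  1.01987204
  1.02902662]
0.653603849700974
from [0.5306 0.1316 0.1075] 2.7613
1 0.002 0 -0.001 0.001; 1 -0.02 -0.002 0 -0.02; 1 -0.021 -0.002 0 -0.019; 1 -0.02 -0.002 0 -0.02; 1 -0.02 -0.002 0 -0.02; 1 -0.02 -0.002 0 -0.02; 1 -0.021 -0.002 0 -0.02; 1 -0.02 -0.001 0 -0.019; 1 -0.02 -0.002 0 -0.02; 1 -0.021 -0.002 0 -0.02 10
```

Call:
arm_command --series "1 -0.01 -0.001 0 -0.01; 1 -0.02 -0.002 0 -0.02; 1 -0.02 -0.002 0 -0.02; 1 -0.02 -0.002 0 -0.02; 1 -0.02 -0.002 0 -0.02; 1 -0.02 -0.002 0 -0.02; 1 -0.02 -0.002 0 -0.02; 1 -0.02 -0.001 0 -0.02; 1 -0.02 -0.002 0 -0.02; 1 -0.01 -0.001 0 -0.01"

```text
clock: 35.75
position: [0.6001, 0.116, 0.1074]
ee_rot: [-0.092, 0.996, -0.0, -0.0]
ft_force: [-0.3, -1.1, -0.1]
grip_width: 0.0
grasp_force: 0.3
```

```bash
python3 -c "
from h import *
from scipy.optimize import brentq
o=manip.get_obs();p=o['position'];q=np.array([(p[:2]-O)@bx,(p[:2]-O)@by])-H
print(q,o['ft_force'],brentq(lambda t:np.array([-np.cos(t),np.sin(t)])@q-.0165,-.5,1.5))
S=lambda t,n:(*D2(t),n,1)
plan([S(0,6),S(-.03,4)])
"
```

```text
[-0.02943237 -0.12714874] [-0.27425792 -1.05341874 -0.05932928] 0.10070783910664081
from [0.6001 0.116  0.1074] -2.9579
1 -0.005 -0.001 0 -0.005; 1 -0.006 0 0 -0.005; 1 -0.005 -0.001 -0.001 -0.005; 1 -0.006 -0.001 0 -0.005; 1 -0.005 -0.001 0 -0.004; 1 -0.006 -0.001 0 -0.005; 1 -0.002 0 0 -0.002; 1 -0.003 -0.001 0 -0.003; 1 -0.002 0 0 -0.002; 1 -0.002 -0.001 0 -0.003 10
```

Call:
arm_command --series "1 -0.006 0 0 -0.005; 1 -0.006 -0.001 0 -0.005; 1 -0.006 0 0 -0.005; 1 -0.006 -0.001 0 -0.005; 1 -0.006 0 0 -0.005; 1 -0.006 -0.001 0 -0.005; 1 0 0 0 0; 1 0 0 0 0; 1 0 0 0 0; 1 0 0 0 0"

```text
clock: 37.0
position: [0.6144, 0.1185, 0.1076]
ee_rot: [-0.139, 0.99, 0.0, 0.0]
ft_force: [0.2, -0.6, 0.3]
grip_width: -0.001
grasp_force: 0.0
```

Grasp force fell to zero, which suggests it snapped. I'll press a few mm more to confirm.

Call:
arm_command --series "1 -0.003 0 0 0; 1 -0.003 0 0 0; 1 -0.003 0 0 0; 1 -0.003 0 0 0; 1 0 0 0 0; 1 0 0 0 0; 1 0 0 0 0; 1 0 0 0 0; 1 0 0 0 0; 1 0 0 0 0"

```text
clock: 38.25
position: [0.6161, 0.1188, 0.1074]
ee_rot: [-0.138, 0.99, 0.0, -0.003]
ft_force: [-20.1, -3.5, 14.2]
grip_width: -0.002
grasp_force: 9.7
```

Call:
arm_command --series "1 0.01 0 0 0; 1 0.02 0 0 0; 1 0.04 0 0 0; 1 0.06 0 0 0; 1 0.07 0 0 0; 1 0.05 0 -0.05 0; 1 0 0 -0.09 0; 1 0 0 -0.09 0; 1 0 0 -0.05 0; 1 0 0 0 0"

```text
clock: 39.5
position: [0.5234, 0.0923, 0.2208]
ee_rot: [-0.138, 0.99, 0.001, 0.002]
ft_force: [-0.4, -0.0, -0.1]
grip_width: 0.0
grasp_force: 0.0
```

```bash
python3 -c "
from h import *
snap('side','side8');snap('top','top8')
_,_,b=load('side8');_,_,a=load('side0')
g=cv2.cvtColor(b,cv2.COLOR_RGB2GRAY).astype(int)
# step edge along box x across the door's top edge (outer face box x=-.014 at z=.12), several y
for y in(.08,.04,0,-.04,-.08):
    xs=np.arange(-.05,.03,.002); P=[proj('side8',box(x,y,.12)) for x in xs]
    v=[int(cv2.getRectSubPix(b,(1,1),tuple(map(float,p))).mean()) for p in P]
    print(y,v)
# rim of beaker: bright ring fit
c=proj('side8',box(.0845,0,.09)); x0,y0=int(c[0])-30,int(c[1])-30
r=[int(v) for v in b[int(c[1]),x0:x0+60].mean(1)]; print('beaker row',r)
a=load('side4')[2]; print('diff of beaker area vs before',np.abs(a[y0:y0+50,x0:x0+60].astype(int)-b[y0:y0+50,x0:x0+60]).mean())
# beaker shift between frames in the upper part
t=cv2.cvtColor(a[y0+8:y0+45,x0+8:x0+50],cv2.COLOR_RGB2GRAY); m=cv2.matchTemplate(cv2.cvtColor(b[y0-5:y0+60,x0-5:x0+65],cv2.COLOR_RGB2GRAY),t,cv2.TM_CCOEFF_NORMED); print(cv2.minMaxLoc(m),'expect (13,13)')
"
```

```text
0.08 [58, 60, 56, 58, 60, 59, 55, 57, 57, 57, 58, 58, 57, 58, 59, 60, 60, 59, 58, 67, 90, 108, 106, 103, 103, 101, 102, 106, 108, 108, 107, 105, 106, 102, 100, 100, 102, 98, 97, 98]
0.04 [39, 39, 42, 39, 41, 44, 53, 58, 59, 58, 58, 57, 59, 61, 57, 56, 59, 54, 56, 64, 87, 99, 101, 102, 107, 124, 120, 89, 68, 67, 63, 65, 73, 86, 94, 97, 99, 103, 102, 102]
0 [44, 41, 36, 42, 43, 41, 42, 43, 43, 39, 41, 37, 39, 41, 39, 41, 40, 41, 40, 55, 77, 83, 79, 76, 75, 87, 84, 61, 56, 55, 57, 60, 57, 55, 56, 56, 56, 56, 59, 61]
-0.04 [61, 57, 52, 53, 49, 54, 56, 53, 55, 55, 54, 43, 47, 44, 39, 42, 41, 39, 40, 50, 58, 63, 62, 64, 72, 94, 107, 110, 110, 109, 109, 110, 109, 108, 108, 111, 109, 113, 111, 110]
-0.08 [135, 134, 134, 133, 133, 134, 130, 134, 135, 134, 133, 132, 118, 86, 57, 40, 39, 43, 43, 50, 59, 63, 65, 66, 64, 75, 84, 87, 89, 87, 98, 106, 108, 111, 112, 111, 111, 112, 113, 110]
beaker row [53, 51, 54, 55, 53, 49, 42, 38, 33, 28, 32, 44, 71, 123, 150, 148, 125, 102, 88, 91, 98, 99, 95, 94, 78, 73, 78, 81, 83, 82, 78, 81, 80, 83, 81, 83, 88, 89, 87, 90, 94, 88, 85, 90, 103, 106, 84, 64, 58, 54, 62, 55, 54, 57, 54, 55, 55, 56, 56, 58]
diff of beaker area vs before 5.766333333333334
(-0.1362137347459793, 0.8311752676963806, (4, 16), (13, 13)) expect (13,13)
```

The door's outer top edge reads the same box x (about -11 mm) from y +80 to -80 mm, so it is seated. The beaker has not moved.

```bash
python3 -c "
from h import *
print(manip.hand_in())"
```

```text
the job is handed in; nothing more can be done
None
```

I handed the job in at about 40 s with every step done: the squat beaker stands upright on the carriage, the carriage is in against its stop and the door is seated. No verdict came back; two slips: the arm knocked over an unlisted green bottle, which stayed on the table, and the gripper once pressed on what I took to be the door's top edge, reading about 97 N at the wrist (a failure if its body, limit 40 N, made that contact).

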